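# Load the evacuation rack and hold its valve open

### The arm

A 6-joint arm with a two-finger parallel gripper is mounted at the origin on the work surface. World frame = base frame: x ahead of the robot, y to its left, z up, the work surface at z = 0. Lengths are in m, angles in degrees, forces in N, time in s.
With the tool pointing down it reaches from about 0.4 to 0.825 m from the base axis. Payload 7 kg.
Tool frame: the origin (TCP) lies between the finger pads; the fingertips stand 22 mm ahead of it and the grasp point (between the pads) lies 3 mm ahead of it; z points along the fingers, y is the line along which they close (so a half turn about z gives the same grasp; the last joint's range is limited). The gripper opens to 88 mm and grips with 3 to 60 N. Pads are 19 mm wide; open, the fingers measure 130 mm over their backs; the gripper's body (78 mm by 193 mm) begins 47 mm behind the grasp point.
Start: joints at [92.596, 20.546, 0.682, 0, -70.136, -16.507], TCP at [0.162, 0.655, 0.249] pointing down, gripper open.
Joint ranges: [-176.03, 176.03], [-82.01, 121.73], [-58.28, 71.71], [-173.87, 95.51], [-174.79, -0.11], [-173.66, 173.66]. Speed limits (degrees/s): [136.94, 136.94, 172.46, 180, 180, 180].

### API

Orientations are given as [roll, pitch, yaw] about the fixed x, y, z axes, in that order (R = Rz(yaw) Ry(pitch) Rx(roll)).
In Python, from plant import r, vision gives the robot as it stands.
- The arm moves only by the shell command python3 -m pendant 'ROWS' [FORCE]. ROWS is JSON, a list that holds one entry, the list of rows, each a list of 7 numbers: the shift along the tool's x, y, z scaled (see below), then the turn, a rotation vector about the tool's x, y, z scaled (see below), then the opening, from -1 (shut) to 1 (fully open). In form: [[[x, y, z, wx, wy, wz, fingers], ...]]. A call has exactly 8 rows; each row shifts and turns the commanded pose from where the row before left it, along the tool's axes as they then stand; what a row does not reach is not made up. The controller multiplies each number of a shift by 20 mm and each number of a turn by 4 degrees. A row lasts 1/10 s, in which the tool goes at most 50 mm and 8.59 degrees, less where a joint would pass 70% of its speed; a pose out of reach is approached as far as the arm can. A call with a number of a shift or a turn outside -1 to 1 is refused whole. A call with a gripper value outside its range is refused whole. The fingers move at their own pace and stop on an object; FORCE is the grip in N (left out, the last holds). Time passes only in rows, so rows that do not move let the fingers close, or fill a call up. It gives the time, the measured TCP pose, the force, the opening and the grip force at its end, in the units of the state.
- r.get_state(): the state, without advancing time (a new reading comes with each control period).
- vision.capture(name): name is "scene" or "top" or "wrist"; returns a dict with "frame" (400x640x3 uint8, blue, green, red), "depth" (400x640 float32, m along the optical axis (not along the pixel's ray), 0 where there is no reading), "camera_matrix" (3x3 intrinsics, pixels), "extrinsics" (4x4, takes a point from world to camera coordinates); the wrist camera has in their place "hand_eye" (4x4, takes a point from camera to tool coordinates, whose origin is the TCP and whose axes are the flange's). Camera axes: x right, y up, looking along -z (the intrinsics and any distortion apply to the point x, -y, -z); pixel columns grow to the right and rows downward; lengths in m; the calibration is good to about 2 mm. A picture is of the moment at which its call begins: read the wrist's pose just before it.
- r.close_job(): hands the job in; it is judged then, once.
The state is a dict: "time_s": time; "joints": joint angles; "qd": joint speeds; "joint_torque": joint torques, N m; "tcp_pos": TCP position; "eef_rot": TCP orientation; "contact_force": force on the tool from outside, world axes, zero at the start; "moment": the same for the moment, N m; "gripper_width": finger opening in m; "gripper_force": force on a finger pad.
Only numpy, scipy, OpenCV 4.12 (cv2) and the standard library are available. Lean on these libraries where they do the work, as an engineer would, in place of code of your own. Each camera call takes 0.05 s, during which the arm holds its last target. There are 200 camera calls.

### The job

Stand the taller steel tube in the rack's pocket numbered one (the tag with one stud), then the shorter one in pocket number two (two studs), each fully down and let go, lowered in rather than dropped. Then pull the spring-return valve slide by its black handle out to the mark, so that its pointer stands between the two prongs of the clip, and keep it there: finish while still holding it steady at the mark. Leave the other things on the bench where they are.

Things in the scene. Friction and masses are not known exactly. Their poses are not given: they have to be found in the camera images.
- rack: Evacuation rack, fixed. Origin at bench level; x across it, away from the robot; y to the left. Aluminium block 100 (x) by 200 (y) by 55 mm high centred at x 0, y +50, with three pockets at x +12, y +118, +50, -18. Grey valve housing 90 by 90 by 46 mm high at x +5, y -105; in front of it the slide, over an aluminium bed 12 mm thick reaching to x -210, y -60 to -175.
- pocket1 (a point): centre of the mouth, 55 mm above the bench, of the pocket whose white tag (32 by 52 mm, 5 mm high, on the block's top at the pocket's rack -x side) has ONE black stud. The order of the tags varies. All pockets: round, 37 mm wide, 40 mm deep, floor 15 mm above the bench.
- pocket2 (a point): the same for the pocket whose tag has TWO studs
- pocket3 (a point): the same for the pocket whose tag has THREE studs (not used here)
- tall_tube: the taller of two steel tubes standing on the bench: plain cylinder 34 mm across, 120 mm tall, its top 28 mm a dull pink rubber stopper of the same width; 0.2 to 0.4 kg. Origin at the centre of its foot, z up along it.
- short_tube: the shorter steel tube: the same make, 34 mm across but 90 mm tall; 0.15 to 0.3 kg. Origin at the centre of its foot, z up along it.
- puller: spring-return valve slide: rod 14 mm thick, axis 28 mm above the bench, with an upright black handle plate 12 mm (rack x) by 36 mm (rack y), 18 to 96 mm above the bench. Origin at bench level under the plate; axes as the rack's. Pulled along rack -x, at most 85 mm. The spring returns it when let go: 6 N shut, plus 1.1 N per 10 mm; no latch.
- handle_top (a point): centre of the top edge of the handle plate, 96 mm above the bench; shut, it is at rack x -100, y -105, with 54 mm free between the plate and the valve housing
- pointer (a point): tip of the small black pointer that sticks out of the foot of the handle plate towards rack -y (4 mm thick, 23 mm above the bench, 43 mm from the plate's centre); it moves with the slide and is in line with the plate
- mark (a point): the mark: midpoint between the two dark steel prongs (15 mm apart inside, tops 28 mm above the bench) of a clip on the bed, right of the handle, 40 to 65 mm along rack -x from the shut pointer. Its x is parallel to the rack's. At the mark, the pointer has the same rack x and faces the gap between the prongs.
- jar: squat amber glass jar with a steel lid, 48 mm across and 70 mm tall, standing among the tubes. A bystander, not to be shifted. Origin at its underside.
- coil_spring: compression spring standing on end among the tubes, 40 mm across and 40 mm tall. A bystander, not to be shifted. Origin at its underside.
- stopper: spare dull pink rubber stopper, 34 mm across its foot and 26 mm tall. A bystander, not to be shifted. Origin at its underside.
- wrench: steel wrench lying flat, 160 mm long; origin at the middle of its length, x along it. A bystander, not to be shifted.
- screwdriver: screwdriver with a black handle lying flat, 180 mm long; x along it. A bystander, not to be shifted.
- fitting: brass hose fitting standing up, 26 mm across and 36 mm tall. A bystander, not to be shifted. Origin at its underside.
Mind the look-alikes: they are no part of the job. What is shaped like the short_tube but green is not meant.

How it is judged:
By the outcome, as a careful person would: the job done as asked, in the order asked, and still so for the second after the job is handed in, while the arm keeps its last pose, push and grip.
It also fails if it takes over 72 s, if anything falls off the work surface, if the arm or the gripper's body presses on something with over 40 N, if the wrist force passes 120 N, or if a joint passes its speed limit or range.

## Working session

There is one attempt and no reset: what is moved stays moved. The work goes in short steps, Python scripts to look and compute and a shell command to move; the robot and the scene stay as the last step left them, time stands still between calls to the robot, and variables do not carry over. Pictures are saved under pics/ and viewed, at most 13 in all, crops included, and the job is handed in when it is done.

```bash
mkdir -p pics
cat > h.py <<'E'
import numpy as np, cv2
from plant import r, vision
from scipy.spatial.transform import Rotation as R
def cap(n):
    s=r.get_state(); c=vision.capture(n)
    np.savez(f'pics/{n}.npz',pos=s['tcp_pos'],rot=s['eef_rot'],**c); return c
def world(n,u,v,z=None,c=None):
    "pixel -> world; by depth, or on the plane z"
    c=np.load(f'pics/{n}.npz') if c is None else c
    K=c['camera_matrix']; d=np.array([(u-K[0,2])/K[0,0],-(v-K[1,2])/K[1,1],-1.])
    if 'extrinsics' in c: T=np.linalg.inv(c['extrinsics'])
    else:
        T=np.eye(4);T[:3,:3]=R.from_euler('xyz',c['rot'],degrees=True).as_matrix();T[:3,3]=c['pos'];T=T@c['hand_eye']
    o=T[:3,3];w=T[:3,:3]@d
    k=c['depth'][int(round(v)),int(round(u))] if z is None else (z-o[2])/w[2]
    return o+k*w
E
python3 - <<'E'
from h import *
for n in ('scene','top'):
    c=cap(n); cv2.imwrite(f'pics/{n}0.png',c['frame'])
    print({k:(np.round(v,3).tolist() if np.size(v)<17 else np.shape(v)) for k,v in c.items()})
print(r.get_state())
E
```

```text
{'frame': (400, 640, 3), 'depth': (400, 640), 'camera_matrix': [[378.45, 0.0, 313.898], [0.0, 378.45, 197.493], [0.0, 0.0, 1.0]], 'extrinsics': [[-0.732, 0.681, -0.014, 0.413], [-0.456, -0.476, 0.752, 0.135], [0.506, 0.557, 0.659, -1.227], [0.0, 0.0, 0.0, 1.0]]}
{'frame': (400, 640, 3), 'depth': (400, 640), 'camera_matrix': [[427.453, 0.0, 322.84], [0.0, 427.453, 205.968], [0.0, 0.0, 1.0]], 'extrinsics': [[-0.016, -1.0, -0.013, -0.008], [0.982, -0.018, 0.187, -0.526], [-0.187, -0.01, 0.982, -1.314], [0.0, 0.0, 0.0, 1.0]]}
{'time_s': 0.1, 'joints': array([ 9.25964618e+01,  2.05874553e+01,  6.39418206e-01, -1.82538178e-02,
       -7.01353671e+01, -1.65075425e+01]), 'qd': array([-0.02159018, -0.08270346,  0.1903967 ,  0.03201311, -0.01457042,
       -0.01428987]), 'joint_torque': array([-2.02723684e-03, -5.84166169e+01,  2.93750900e+01,  7.01558590e+00,
        1.01272931e-02, -4.95669417e-05]), 'tcp_pos': array([0.16219606, 0.65481058, 0.24771632]), 'eef_rot': array([ 1.79915157e+02, -7.24746174e-03, -1.39172904e+01]), 'contact_force': array([-0.17146028, -0.31531039,  0.81561738]), 'moment': array([ 0.04301002,  0.01581448, -0.01252451]), 'gripper_force': 0.0, 'gripper_width': 0.08760575470981415}
```

View pics/top0.png

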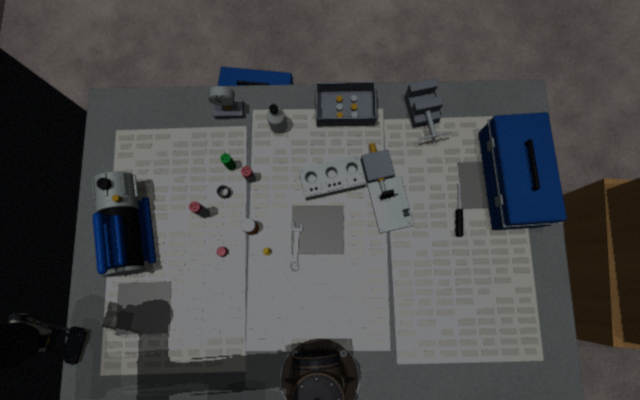

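View pics/scene0.png

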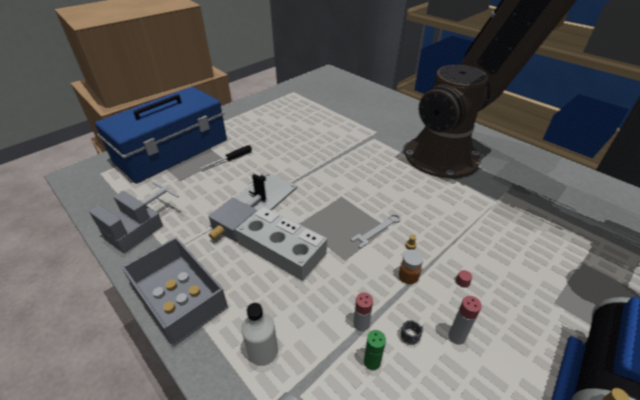

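Top view: the red-topped tubes are at (197,209) and (248,174), and the green one at (227,160). The rack pockets are at (310,177), (332,173) and (353,168), and the handle is at (388,194). Scene view: the tall tube is at (465,320), the short one at (363,312) and the green look-alike at (375,350). I'll confirm these in enlarged crops.

Run:
```python
from h import *
t=np.load('pics/top.npz')['frame'];s=np.load('pics/scene.npz')['frame']
cv2.imwrite('pics/topc.png',cv2.convertScaleAbs(cv2.resize(t[135:270,180:420],(800,450),interpolation=cv2.INTER_CUBIC),alpha=1.4))
a=cv2.resize(s[165:275,200:335],(675,550),interpolation=cv2.INTER_CUBIC)
cv2.imwrite('pics/scr.png',cv2.convertScaleAbs(a,alpha=1.3))
a=cv2.resize(s[225:375,335:495],(640,600),interpolation=cv2.INTER_CUBIC)
cv2.imwrite('pics/sct.png',cv2.convertScaleAbs(a,alpha=1.3))
```

```text
(no output)
```

View pics/topc.png

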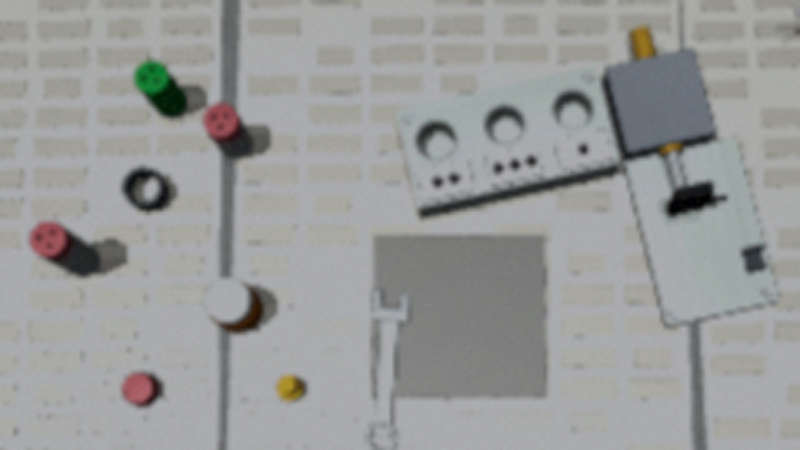

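View pics/scr.png

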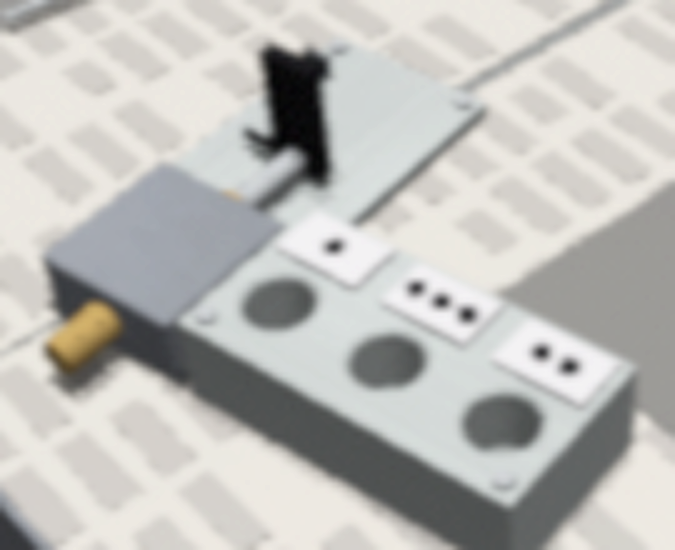

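View pics/sct.png

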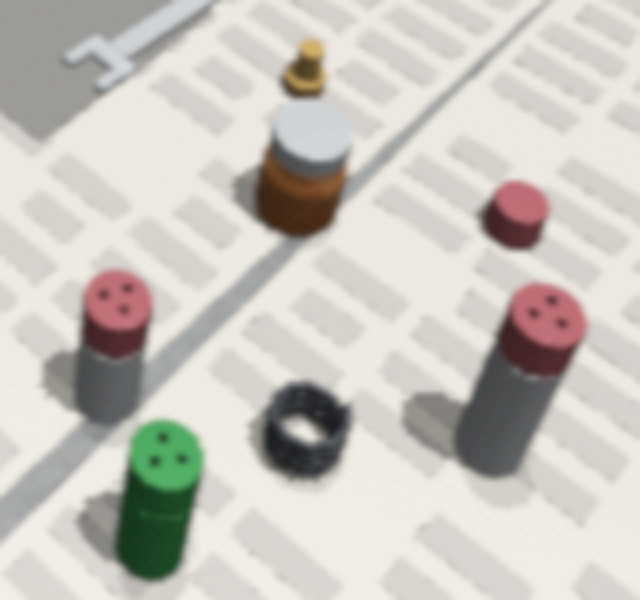

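Candidates in top pixels: tall tube at (195,207) and short tube at (246.5,171). The latter is steel with a pink stopper, and the green one at (225,158) is the look-alike, so it's excluded. Tags: one stud is the pocket next to the valve (352,168), three studs is the middle, and two studs is the left end (311,177). The crops confirm all of this. Next I'll compute positions from both cameras.

Run:
```python
from h import *
T=lambda x,y:((x+.5)/(800/240)-.5+180,(y+.5)/(450/135)-.5+135)
S=lambda x,y:((x+.5)/5-.5+200,(y+.5)/5-.5+165)
Q=lambda x,y:((x+.5)/4-.5+335,(y+.5)/4-.5+225)
for n,t,s,z in [('tall',T(50,240),Q(546,316),.12),('short',T(222,121),Q(118,300),.09),('green',T(152,78),Q(166,455),.09),('p1',T(574,110),S(280,304),.055),('p3',T(505,124),S(388,361),.055),('p2',T(437,139),S(503,424),.055),
 ('hnd',T(690,195),S(296,57),.096),('coil',T(147,188),Q(304,410),.04),('jar',T(232,304),Q(313,135),.07),('clip',T(754,258),(0,0),.028),('wrench',T(385,370),(0,0),.004)]:
    print(n,np.round(world('top',*t,z),4),np.round(world('top',*t),3),s[0] and np.round(world('scene',*s,z),4))
# tube tops by depth
for n,t in [('tall',T(50,240)),('short',T(222,121)),('green',T(152,78)),('jar',T(232,304))]:
    u,v=map(int,map(round,t)); P=np.array([world('top',a,b) for a in range(u-8,u+9) for b in range(v-8,v+9)])
    m=P[:,2]>P[:,2].max()-.012; print(n,m.sum(),P[m].mean(0).round(4))
```

```text
tall [0.5176 0.3707 0.12  ] [0.517 0.37  0.122] [0.5226 0.3709 0.12  ]
short [0.6349 0.2216 0.09  ] [0.635 0.221 0.091] [0.6384 0.2223 0.09  ]
green [0.6786 0.2891 0.09  ] [0.679 0.29  0.088] [0.6823 0.2888 0.09  ]
p1 [ 0.649  -0.1132  0.055 ] [ 0.66  -0.116  0.015] [ 0.6525 -0.1126  0.055 ]
p3 [ 0.6363 -0.0461  0.055 ] [ 0.647 -0.047  0.014] [ 0.638  -0.0466  0.055 ]
p2 [0.6226 0.0199 0.055 ] [0.633 0.021 0.015] [0.6245 0.0202 0.055 ]
hnd [ 0.5536 -0.2158  0.096 ] [ 0.554 -0.216  0.096] [ 0.5575 -0.2196  0.096 ]
coil [0.5829 0.3033 0.04  ] [0.591 0.312 0.007] [0.5919 0.3053 0.04  ]
jar [0.4631 0.213  0.07  ] [0.462 0.212 0.074] [0.4726 0.2181 0.07  ]
clip [ 0.505  -0.2845  0.028 ] [ 0.507 -0.287  0.014] 0
wrench [0.4052 0.075  0.004 ] [0.405 0.075 0.01 ] 0
tall 1 [ 0.2704 -0.0309  1.389 ]
short 1 [ 0.2704 -0.0309  1.389 ]
green 1 [ 0.2704 -0.0309  1.389 ]
jar 145 [0.4683 0.2182 0.0707]
```

Positions from the two cameras agree to about 3 mm: tall tube (0.520,0.371), short tube (0.637,0.222), pocket 1 (0.651,-0.113), pocket 2 (0.6235,0.020). Rack yaw is about 11.5°. I'll turn the tool to yaw -78.5 first, so the fingers close along rack x.

```bash
cat >> h.py <<'E'
def go(x,y,z,yaw=None):
    "shift to a world target in tool-axis units (20 mm) and yaw in units (4 deg)"
    s=r.get_state(); Rm=R.from_euler('xyz',s['eef_rot'],degrees=True).as_matrix()
    d=np.array([x,y,z])-s['tcp_pos']
    print('units xyz',(Rm.T@d/.02).round(3),'turn',None if yaw is None else round((s['eef_rot'][2]-yaw)/4,3))
    print('t',round(s['time_s'],2),s['tcp_pos'].round(4),s['eef_rot'].round(2),'F',s['contact_force'].round(1),'w',round(s['gripper_width'],4),round(s['gripper_force'],1))
E
python3 -m pendant '[[[0,0,0,0,0,1,1],[0,0,0,0,0,1,1],[0,0,0,0,0,1,1],[0,0,0,0,0,1,1],[0,0,0,0,0,1,1],[0,0,0,0,0,1,1],[0,0,0,0,0,1,1],[0,0,0,0,0,1,1]]]' 
python3 -m pendant '[[[0,0,0,0,0,1,1],[0,0,0,0,0,1,1],[0,0,0,0,0,1,1],[0,0,0,0,0,1,1],[0,0,0,0,0,1,1],[0,0,0,0,0,1,1],[0,0,0,0,0,1,1],[0,0,0,0,0,1,1]]]' 
python3 -c "
from h import *
go(.52,.371,.25,-78.5);print(r.get_state()['joints'])"
```

```text
time_s: 0.9
tcp_pos: [0.1622, 0.6549, 0.248]
eef_rot: [180.0, -0.0, -46.1]
contact_force: [0.5, -0.1, -0.4]
gripper_width: 0.0879
gripper_force: 0.0
time_s: 1.7
tcp_pos: [0.1622, 0.6549, 0.248]
eef_rot: [180.0, -0.1, -78.1]
contact_force: [-0.2, -0.6, -0.0]
gripper_width: 0.0874
gripper_force: 0.0
units xyz [ 17.586 -14.571  -0.089] turn 0.105
t 1.7 [0.1622 0.6549 0.248 ] [ 1.7998e+02 -5.0000e-02 -7.8080e+01] F [-0.2 -0.6 -0. ] w 0.0874 0.0
[ 9.25959367e+01  2.05737481e+01  6.55064273e-01 -1.20300766e-02
 -7.01351820e+01 -8.06730749e+01]
```

```bash
python3 -m pendant '[[[1,-0.85,0,0,0,0.1,1],[1,-0.85,0,0,0,0,1],[1,-0.85,0,0,0,0,1],[1,-0.85,0,0,0,0,1],[1,-0.85,0,0,0,0,1],[1,-0.85,0,0,0,0,1],[1,-0.85,0,0,0,0,1],[1,-0.85,0,0,0,0,1]]]' >/dev/null
python3 -m pendant '[[[1,-0.85,0,0,0,0,1],[1,-0.85,0,0,0,0,1],[1,-0.85,0,0,0,0,1],[1,-0.85,0,0,0,0,1],[1,-0.85,0,0,0,0,1],[1,-0.85,0,0,0,0,1],[0.6,-0.4,0,0,0,0,1],[0,0,0,0,0,0,1]]]'
python3 - <<'E'
from h import *
go(.52,.371,.25,-78.5)
c=cap('wrist');cv2.imwrite('pics/w1.png',c['frame'])
print(c['camera_matrix'].round(2),c['hand_eye'].round(4))
E
```

```text
time_s: 3.3
tcp_pos: [0.4634, 0.4179, 0.2481]
eef_rot: [180.0, -0.0, -78.4]
contact_force: [0.6, -0.1, 1.2]
gripper_width: 0.0874
gripper_force: 0.0
units xyz [ 2.864 -2.304 -0.093] turn 0.017
t 3.3 [0.4634 0.4179 0.2481] [ 1.7996e+02 -4.0000e-02 -7.8430e+01] F [ 0.6 -0.1  1.2] w 0.0874 0.0
[[318.94   0.   320.37]
 [  0.   318.94 200.83]
 [  0.     0.     1.  ]] [[-7.000e-04  9.543e-01  2.987e-01  8.000e-02]
 [ 1.000e+00  7.000e-04  2.000e-04  9.000e-04]
 [ 0.000e+00  2.987e-01 -9.543e-01 -1.361e-01]
 [ 0.000e+00  0.000e+00  0.000e+00  1.000e+00]]
```

View pics/w1.png

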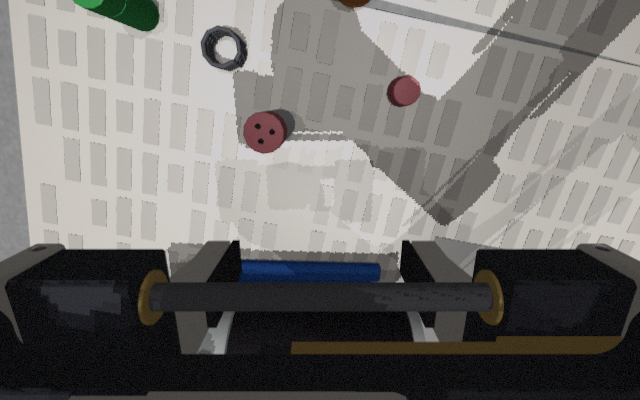

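The wrist view shows the tall tube's stopper centred at (265,131), the coil at (224,47), the spare stopper at (404,91) and the green tube at top left.

Run:
```python
from h import *
p=world('wrist',265,131.5,.12);print(p,world('wrist',265,131.5))
go(p[0],p[1],.088,-78.5)
```

```text
[0.51786931 0.37142858 0.12      ] [0.51802398 0.37155464 0.11895846]
units xyz [ 2.863 -2.23   8.011] turn 0.025
t 3.35 [0.4627 0.4186 0.2482] [ 1.7997e+02 -2.0000e-02 -7.8400e+01] F [-1.1  0.2  0.4] w 0.0873 0.0
```

```bash
python3 -m pendant '[[[0.9,-0.7,0,0,0,0,1],[0.9,-0.7,0,0,0,0,1],[0.9,-0.7,0,0,0,0,1],[0.16,-0.13,0.5,0,0,0,1],[0,0,1,0,0,0,1],[0,0,1,0,0,0,1],[0,0,1,0,0,0,1],[0,0,1,0,0,0,1]]]' >/dev/null
python3 -m pendant '[[[0,0,1,0,0,0,1],[0,0,1,0,0,0,1],[0,0,1,0,0,0,1],[0,0,0.5,0,0,0,1],[0,0,0,0,0,0,1],[0,0,0,0,0,0,-1],[0,0,0,0,0,0,-1],[0,0,0,0,0,0,-1]]]' 25
python3 -m pendant '[[[0,0,0,0,0,0,-1],[0,0,0,0,0,0,-1],[0,0,0,0,0,0,-1],[0,0,0,0,0,0,-1],[0,0,0,0,0,0,-1],[0,0,0,0,0,0,-1],[0,0,0,0,0,0,-1],[0,0,0,0,0,0,-1]]]' 
python3 -c "
from h import *
go(.651,-.113,.22,-78.5)"
```

```text
time_s: 4.95
tcp_pos: [0.5181, 0.3727, 0.0896]
eef_rot: [-179.9, 0.1, -78.3]
contact_force: [-0.1, -0.3, -0.2]
gripper_width: 0.0688
gripper_force: 0.0
time_s: 5.75
tcp_pos: [0.5179, 0.3724, 0.0887]
eef_rot: [-180.0, 0.0, -78.3]
contact_force: [1.8, -0.2, 1.7]
gripper_width: 0.0338
gripper_force: 25.0
units xyz [25.112 -1.599 -6.566] turn 0.048
t 5.75 [0.5179 0.3724 0.0887] [-1.7997e+02  1.0000e-02 -7.8310e+01] F [ 1.8 -0.2  1.7] w 0.0338 25.0
```

```bash
python3 -m pendant '[[[0,0,-0.5,0,0,0,-1],[0,0,-1,0,0,0,-1],[0,0,-1,0,0,0,-1],[0,0,-1,0,0,0,-1],[0,0,-1,0,0,0,-1],[0,0,-1,0,0,0,-1],[0,0,-1,0,0,0,-1],[0.5,0,0,0,0,0.05,-1]]]' 
python3 -m pendant '[[[1,-0.1,0,0,0,0,-1],[1,-0.1,0,0,0,0,-1],[1,-0.1,0,0,0,0,-1],[1,-0.1,0,0,0,0,-1],[1,-0.1,0,0,0,0,-1],[1,-0.1,0,0,0,0,-1],[1,-0.1,0,0,0,0,-1],[1,-0.1,0,0,0,0,-1]]]'  >/dev/null
python3 -m pendant '[[[1,-0.1,0,0,0,0,-1],[1,-0.1,0,0,0,0,-1],[1,-0.1,0,0,0,0,-1],[1,-0.1,0,0,0,0,-1],[1,-0.1,0,0,0,0,-1],[1,-0.1,0,0,0,0,-1],[1,-0.1,0,0,0,0,-1],[1,-0.1,0,0,0,0,-1]]]'  >/dev/null
python3 -m pendant '[[[1,0,0,0,0,0,-1],[1,0,0,0,0,0,-1],[1,0,0,0,0,0,-1],[1,0,0,0,0,0,-1],[0.5,0,0,0,0,0,-1],[0,0,0,0,0,0,-1],[0,0,0,0,0,0,-1],[0,0,0,0,0,0,-1]]]'
python3 - <<'E'
from h import *
c=cap('wrist');cv2.imwrite('pics/w2.png',cv2.resize(c['frame'],(800,500),interpolation=cv2.INTER_CUBIC))
go(.651,-.113,.22,-78.5)
E
```

```text
time_s: 6.55
tcp_pos: [0.5204, 0.3637, 0.2216]
eef_rot: [-179.8, 0.1, -78.4]
contact_force: [0.2, 0.2, -2.8]
gripper_width: 0.0336
gripper_force: 25.0
time_s: 8.95
tcp_pos: [0.6326, -0.0326, 0.2185]
eef_rot: [180.0, 0.0, -78.5]
contact_force: [0.0, 1.4, -3.9]
gripper_width: 0.0335
gripper_force: 25.0
units xyz [ 4.131 -0.093 -0.072] turn 0.007
t 9.0 [ 0.6327 -0.0324  0.2186] [-1.800e+02  1.000e-02 -7.847e+01] F [ 0.6 -0.7 -3.4] w 0.0334 25.0
```

View pics/w2.png

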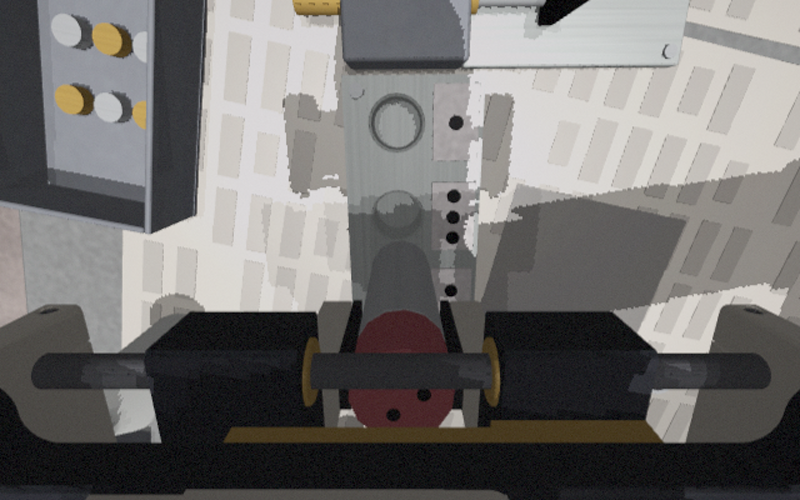

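Pocket 1 (one stud) is at about (397,122) in the enlarged view, with the held tube in front. I'll fit its rim precisely.

Run:
```python
from h import *
c=np.load('pics/wrist.npz');g=cv2.cvtColor(c['frame'],6)
a=cv2.resize(g[70:127,290:345],None,fx=8,fy=8,interpolation=cv2.INTER_CUBIC)
a=cv2.GaussianBlur(a,(9,9),0)
H=cv2.HoughCircles(a,cv2.HOUGH_GRADIENT_ALT,1.5,5,param1=100,param2=.6,minRadius=120,maxRadius=220)
for x,y,q in (H[0] if H is not None else []):
    u,v=(x+.5)/8-.5+290,(y+.5)/8-.5+70; print(u,v,q/8,world('wrist',u,v,.055).round(4),q/8/318.9*abs(.055-.36))
b=cv2.cvtColor(a,8)
for x,y,q in (H[0] if H is not None else []): cv2.circle(b,(int(x),int(y)),int(q),(0,0,255),1)
cv2.imwrite('pics/p1.png',b)
P=np.array([[world('wrist',u,v) for u in range(240,420)] for v in range(50,140)])
top=(abs(P[...,2]-.055)<.003); print(top.sum(),'cam z',world('wrist',320,200,.36))
pts=P[top][:,:2].astype(np.float32); rc=cv2.minAreaRect(pts); print(rc)
```

```text
6511 cam z [ 0.64807434 -0.11283343  0.36      ]
((0.6389817595481873, -0.11336079984903336), (0.10044561326503754, 0.06865564733743668), 11.611987113952637)
```

View pics/p1.png

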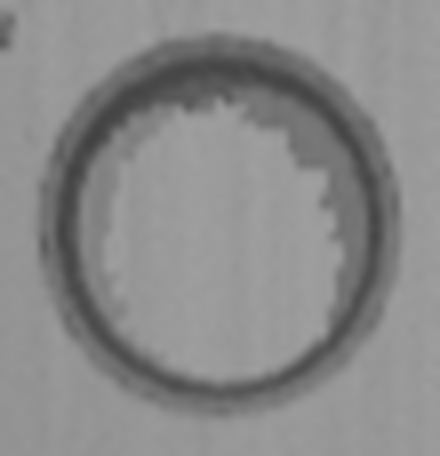

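Ring centre in the crop is (220.5,225), which is pixel (317.1,97.7). Next I'll compute that and fit the held tube's cylinder in the tool frame.

Run:
```python
from h import *
from scipy.optimize import least_squares
c=np.load('pics/wrist.npz')
p=world('wrist',317.1,97.7,.055);print('p1',p.round(4))
Rm=R.from_euler('xyz',c['rot'],degrees=True).as_matrix()
P=np.array([world('wrist',u,v,c=c) for u in range(286,358,2) for v in range(195,248)])
t=(P-c['pos'])@Rm
for lo,hi in [(.13,.155),(.155,.18)]:
    q=t[(P[:,2]>lo)&(P[:,2]<hi)&(abs(t[:,1])<.02)&(t[:,0]>-.02)&(t[:,0]<.04)]
    f=least_squares(lambda a:np.hypot(q[:,0]-a[0],q[:,1]-a[1])-.017,[0,0],loss='soft_l1',f_scale=.001)
    print(len(q),'tube centre in tool',f.x.round(4),np.sqrt(np.mean(f.fun**2)).round(4))
k=np.array([np.cos(np.radians(11.6)),np.sin(np.radians(11.6))])
print('rack x of p1 vs block line',(p[:2]-[.63898,-.11336])@k)
go(p[0],p[1],.22,-78.4)
```

```text
p1 [ 0.6511 -0.1133  0.055 ]
197 tube centre in tool [-0.0003  0.0007] 0.0002
306 tube centre in tool [-0.0003  0.0008] 0.0002
rack x of p1 vs block line 0.011926897779857271
units xyz [ 4.147 -0.097 -0.072] turn -0.018
t 9.0 [ 0.6327 -0.0324  0.2186] [-1.800e+02  1.000e-02 -7.847e+01] F [ 0.6 -0.7 -3.4] w 0.0334 25.0
```

The tube hangs true, and the pocket estimate fits the block geometry (12 mm expected, 11.9 measured). I'll move over it and down to just above the mouth.

```bash
python3 -m pendant '[[[0.8,-0.03,0,0,0,0,-1],[0.8,-0.03,0,0,0,0,-1],[0.8,-0.03,0,0,0,0,-1],[0.8,-0.03,0.5,0,0,0,-1],[0.8,-0.01,0.7,0,0,0,-1],[0.16,0,0.7,0,0,0,-1],[0,0,0.7,0,0,0,-1],[0,0,0.5,0,0,0,-1]]]' >/dev/null
python3 -m pendant '[[[0,0,0,0,0,0,-1],[0,0,0,0,0,0,-1],[0,0,0.2,0,0,0,-1],[0,0,0.2,0,0,0,-1],[0,0,0.2,0,0,0,-1],[0,0,0.2,0,0,0,-1],[0,0,0.2,0,0,0,-1],[0,0,0,0,0,0,-1]]]' 
python3 -c "
from h import *
go(.6511,-.1133,.105,-78.4);print(r.get_state()['moment'])"
```

```text
time_s: 10.6
tcp_pos: [0.6514, -0.114, 0.1357]
eef_rot: [179.9, 0.0, -78.5]
contact_force: [-0.5, -0.2, -3.0]
gripper_width: 0.0335
gripper_force: 25.0
units xyz [-0.037  0.008  1.535] turn -0.03
t 10.6 [ 0.6514 -0.114   0.1357] [ 1.7993e+02  2.0000e-02 -7.8520e+01] F [-0.5 -0.2 -3. ] w 0.0335 25.0
[ 0.01014378  0.00071631 -0.00473476]
```

```bash
python3 -m pendant '[[[0,0,0.2,0,0,0,-1],[0,0,0.25,0,0,0,-1],[0,0,0.25,0,0,0,-1],[0,0,0.25,0,0,0,-1],[0,0,0.25,0,0,0,-1],[0,0,0.2,0,0,0,-1],[0,0,0.1,0,0,0,-1],[0,0,0,0,0,0,-1]]]' 
python3 -m pendant '[[[0,0,0.05,0,0,0,-1],[0,0,0.05,0,0,0,-1],[0,0,0.05,0,0,0,-1],[0,0,0,0,0,0,-1],[0,0,0,0,0,0,-1],[0,0,0,0,0,0,-1],[0,0,0,0,0,0,-1],[0,0,0,0,0,0,-1]]]'
```

```text
time_s: 11.4
tcp_pos: [0.6517, -0.114, 0.1062]
eef_rot: [180.0, 0.0, -78.5]
contact_force: [0.4, 0.3, -2.9]
gripper_width: 0.034
gripper_force: 25.0
time_s: 12.2
tcp_pos: [0.6521, -0.114, 0.1038]
eef_rot: [-180.0, -0.0, -78.5]
contact_force: [0.4, 0.1, -0.4]
gripper_width: 0.0334
gripper_force: 25.0
```

Contact: the weight is carried by the floor at z 0.1038, as expected. I'll release, rise and head for the short tube.

```bash
python3 -m pendant '[[[0,0,0,0,0,0,1],[0,0,0,0,0,0,1],[0,0,0,0,0,0,1],[0,0,0,0,0,0,1],[0,0,0,0,0,0,1],[0,0,0,0,0,0,1],[0,0,-0.5,0,0,0,1],[0,0,-1,0,0,0,1]]]' 
python3 -m pendant '[[[0,0,-1,0,0,0,1],[0,0,-1,0,0,0,1],[0,0,-1,0,0,0,1],[0,0,-1,0,0,0,1],[0,0,-1,0,0,0,1],[0,0,-0.5,0,0,0,1],[-0.5,0,0,0,0,0,1],[-1,0,0,0,0,0,1]]]'
python3 - <<'E'
from h import *
go(.637,.222,.24,-78.5); go(.6235,.02,.24)
c=cap('top'); 
T=lambda x,y:((x+.5)/(800/240)-.5+180,(y+.5)/(450/135)-.5+135)
E
```

```text
time_s: 13.0
tcp_pos: [0.6509, -0.114, 0.1328]
eef_rot: [179.8, 0.0, -78.5]
contact_force: [0.2, -0.3, 0.4]
gripper_width: 0.0868
gripper_force: 0.0
time_s: 13.8
tcp_pos: [0.6455, -0.0846, 0.2429]
eef_rot: [180.0, 0.0, -78.6]
contact_force: [0.4, 1.5, 0.1]
gripper_width: 0.0875
gripper_force: 0.0
units xyz [-15.114  -2.613   0.15 ] turn -0.028
t 13.8 [ 0.6455 -0.0846  0.2429] [ 1.7997e+02  2.0000e-02 -7.8610e+01] F [0.4 1.5 0.1] w 0.0875 0.0
units xyz [-5.346  0.043  0.148] turn None
t 13.8 [ 0.6455 -0.0846  0.2429] [ 1.7997e+02  2.0000e-02 -7.8610e+01] F [0.4 1.5 0.1] w 0.0875 0.0
```

```bash
python3 -m pendant '[[[-1,-0.15,0,0,0,0,1],[-1,-0.15,0,0,0,0,1],[-1,-0.15,0,0,0,0,1],[-1,-0.15,0,0,0,0,1],[-1,-0.15,0,0,0,0,1],[-1,-0.15,0,0,0,0,1],[-1,-0.15,0,0,0,0,1],[-1,-0.15,0,0,0,0,1]]]' >/dev/null
python3 -m pendant '[[[-1,-0.15,0,0,0,0,1],[-1,-0.15,0,0,0,0,1],[-1,-0.15,0,0,0,0,1],[-1,-0.15,0,0,0,0,1],[-1,-0.15,0,0,0,0,1],[-1,-0.15,0,0,0,0,1],[-1,-0.15,0,0,0,0,1],[-1,-0.15,0,0,0,0,1]]]' >/dev/null
python3 -m pendant '[[[-1,-0.15,0,0,0,0,1],[-1,0,0,0,0,0,1],[-0.5,0,0,0,0,0,1],[0,0,0,0,0,0,1],[0,0,0,0,0,0,1],[0,0,0,0,0,0,1],[0,0,0,0,0,0,1],[0,0,0,0,0,0,1]]]'
python3 - <<'E'
from h import *
c=cap('wrist');hsv=cv2.cvtColor(c['frame'],cv2.COLOR_BGR2HSV)
m=((hsv[...,0]>165)|(hsv[...,0]<8))&(hsv[...,1]>70)&(hsv[...,2]>50)
n,l,st,ce=cv2.connectedComponentsWithStats(m.astype(np.uint8))
for i in range(1,n):
    if st[i,4]>300: print(st[i],ce[i].round(1),world('wrist',*ce[i],.09).round(4),world('wrist',*ce[i]).round(4))
d=c['depth']; P=np.array([world('wrist',u,v,c=c) for u in range(200,440) for v in range(30,230)])
q=P[abs(P[:,2]-.09)<.003]
for cx,cy in [(.637,.222),(.68,.289)]:
    k=q[np.hypot(q[:,0]-cx,q[:,1]-cy)<.03]
    if len(k)>9: print('disc',len(k),cv2.minEnclosingCircle(k[:,:2].astype(np.float32)),k.mean(0))
go(.637,.222,.073,-78.4)
cv2.imwrite('pics/w3.png',c['frame'])
E
```

```text
time_s: 16.25
tcp_pos: [0.6224, 0.2875, 0.2438]
eef_rot: [-180.0, 0.0, -78.6]
contact_force: [-0.8, -0.6, 0.0]
gripper_width: 0.0876
gripper_force: 0.0
[ 299   98   38   39 1082] [317.9 117.3] [0.6369 0.2228 0.09  ] [0.6369 0.2228 0.0907]
[482 212  36  30 752] [499.5 226.5] [0.4429 0.2891 0.09  ] [0.4002 0.3067 0.0264]Traceback (most recent call last):
  File "<stdin>", line 7, in <module>
  File "h.py", line 13, in world
    T=np.eye(4);T[:3,:3]=R.from_euler('xyz',c['rot'],degrees=True).as_matrix();T[:3,3]=c['pos'];T=T@c['hand_eye']
                                            ~^^^^^^^
KeyError: 'rot'
```

```bash
python3 -c "
from h import *
go(.6369,.2228,.073,-78.4)"
```

```text
units xyz [ 3.32  -0.069  8.535] turn -0.039
t 16.3 [0.6223 0.2876 0.2437] [-179.99    0.    -78.55] F [-0.4 -0.3  0.4] w 0.0877 0.0
```

```bash
python3 -m pendant '[[[0.8,-0.03,0,0,0,-0.04,1],[0.9,-0.03,0,0,0,0,1],[0.9,-0.03,0,0,0,0,1],[0.72,-0.01,0.5,0,0,0,1],[0,0,1,0,0,0,1],[0,0,1,0,0,0,1],[0,0,1,0,0,0,1],[0,0,1,0,0,0,1]]]' >/dev/null
python3 -m pendant '[[[0,0,1,0,0,0,1],[0,0,1,0,0,0,1],[0,0,1,0,0,0,1],[0,0,0.7,0,0,0,1],[0,0,0.33,0,0,0,1],[0,0,0,0,0,0,1],[0,0,0,0,0,0,-1],[0,0,0,0,0,0,-1]]]' 25
python3 -m pendant '[[[0,0,0,0,0,0,-1],[0,0,0,0,0,0,-1],[0,0,0,0,0,0,-1],[0,0,0,0,0,0,-1],[0,0,0,0,0,0,-1],[0,0,0,0,0,0,-1],[0,0,0,0,0,0,-1],[0,0,0,0,0,0,-1]]]' 
python3 -c "
from h import *
go(.6235,.02,.22,-78.4)"
```

```text
time_s: 17.9
tcp_pos: [0.6381, 0.2238, 0.0741]
eef_rot: [-179.9, 0.0, -78.3]
contact_force: [-0.2, -0.3, 1.3]
gripper_width: 0.0768
gripper_force: 0.0
time_s: 18.7
tcp_pos: [0.6375, 0.2236, 0.073]
eef_rot: [-180.0, -0.0, -78.3]
contact_force: [0.6, 0.7, -0.4]
gripper_width: 0.0337
gripper_force: 25.0
units xyz [ 9.826  2.743 -7.352] turn 0.013
t 18.7 [0.6375 0.2236 0.073 ] [-180.     -0.    -78.35] F [ 0.6  0.7 -0.4] w 0.0337 25.0
```

```bash
python3 -m pendant '[[[0,0,-0.5,0,0,0,-1],[0,0,-1,0,0,0,-1],[0,0,-1,0,0,0,-1],[0,0,-1,0,0,0,-1],[0,0,-1,0,0,0,-1],[0,0,-1,0,0,0,-1],[0,0,-1,0,0,0,-1],[0.5,0.3,-0.8,0,0,0,-1]]]' >/dev/null
python3 -m pendant '[[[0.9,0.4,0,0,0,0,-1],[0.9,0.4,0,0,0,0,-1],[0.9,0.4,0,0,0,0,-1],[0.9,0.4,0,0,0,0,-1],[0.9,0.4,0,0,0,0,-1],[0.7,0.4,0,0,0,0,-1],[0,0,0,0,0,0,-1],[0,0,0,0,0,0,-1]]]'
python3 - <<'E'
from h import *
from scipy.optimize import least_squares
cap('wrist'); c=dict(np.load('pics/wrist.npz'))
Rm=R.from_euler('xyz',c['rot'],degrees=True).as_matrix()
P=np.array([world('wrist',u,v,c=c) for u in range(286,358,2) for v in range(170,250)])
t=(P-c['pos'])@Rm
for lo,hi in [(.145,.165),(.165,.19)]:
    q=t[(P[:,2]>lo)&(P[:,2]<hi)&(abs(t[:,1])<.02)&(t[:,0]>-.02)&(t[:,0]<.04)]
    if len(q)<9: continue
    f=least_squares(lambda a:np.hypot(q[:,0]-a[0],q[:,1]-a[1])-.017,[0,0],loss='soft_l1',f_scale=.001)
    print(len(q),'tube in tool',f.x.round(4))
# pocket on wrist image, warped onto the plane z=.055 around the expected spot (0.2 mm/px)
p0=np.array([.6235,.0200]); s=.03
W=np.array([[p0[0]+a*s,p0[1]+b*s,.055] for a,b in [(1,1),(1,-1),(-1,-1),(-1,1)]])
T=np.eye(4);T[:3,:3]=Rm;T[:3,3]=c['pos'];T=np.linalg.inv(T@c['hand_eye'])
C=W@T[:3,:3].T+T[:3,3];C[:,1:]*=-1;px=C@c['camera_matrix'].T;px=px[:,:2]/px[:,2:]
M=cv2.getPerspectiveTransform(px.astype(np.float32),np.float32([[0,0],[480,0],[480,480],[0,480]]))
cv2.imwrite('pics/p2.png',cv2.convertScaleAbs(cv2.warpPerspective(c['frame'],M,(480,480),flags=cv2.INTER_CUBIC),alpha=1.5))
go(p0[0],p0[1],.22,-78.4)
E
```

```text
time_s: 20.3
tcp_pos: [0.6077, 0.1003, 0.2191]
eef_rot: [-180.0, 0.0, -78.4]
contact_force: [0.2, 0.2, -1.4]
gripper_width: 0.0339
gripper_force: 25.0
181 tube in tool [0.0002 0.0009]
351 tube in tool [0.0002 0.0009]
units xyz [ 4.117  0.045 -0.049] turn 0.008
t 20.35 [0.6078 0.1008 0.219 ] [-1.7998e+02  1.0000e-02 -7.8370e+01] F [-0.6  0.4 -2.3] w 0.0334 25.0
```

View pics/p2.png

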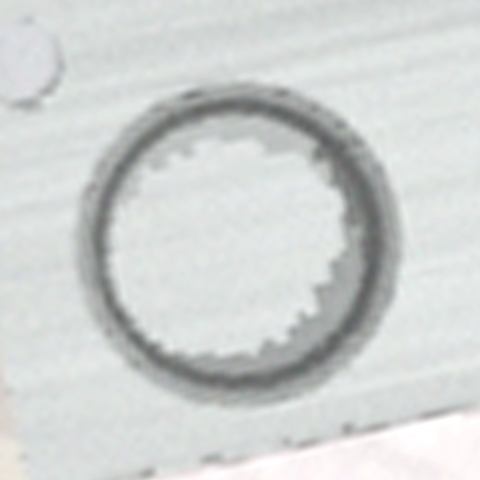

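The rim is centred in the rectified view at (239,244.5), so pocket 2 is at (0.6229,0.0201). That agrees with the geometry from pocket 1.

```bash
python3 -m pendant '[[[0.8,0,0,0,0,0,-1],[0.8,0,0,0,0,0,-1],[0.8,0.01,0,0,0,0,-1],[0.8,0,0.5,0,0,0,-1],[0.8,0,0.8,0,0,0,-1],[0.09,0,0.8,0,0,0,-1],[0,0,0.8,0,0,0,-1],[0,0,0.8,0,0,0,-1]]]' >/dev/null
python3 -m pendant '[[[0,0,0.2,0,0,0,-1],[0,0,0,0,0,0,-1],[0,0,0.2,0,0,0,-1],[0,0,0.2,0,0,0,-1],[0,0,0.2,0,0,0,-1],[0,0,0.2,0,0,0,-1],[0,0,0.2,0,0,0,-1],[0,0,0,0,0,0,-1]]]' 
python3 -c "
from h import *
go(.6235,.02,.09,-78.4);print(r.get_state()['moment'])"
```

```text
time_s: 21.95
tcp_pos: [0.6236, 0.0208, 0.1202]
eef_rot: [179.9, -0.0, -78.4]
contact_force: [0.3, 0.1, -1.9]
gripper_width: 0.0336
gripper_force: 25.0
units xyz [0.038 0.01  1.512] turn 0.012
t 21.95 [0.6236 0.0208 0.1202] [179.94  -0.   -78.35] F [ 0.3  0.1 -1.9] w 0.0336 25.0
[ 0.07148964 -0.06366217 -0.00784388]
```

It is in by 8 mm with no side force, so I'll continue.

```bash
python3 -m pendant '[[[0,0,0.2,0,0,0,-1],[0,0,0.25,0,0,0,-1],[0,0,0.25,0,0,0,-1],[0,0,0.25,0,0,0,-1],[0,0,0.25,0,0,0,-1],[0,0,0.2,0,0,0,-1],[0,0,0.1,0,0,0,-1],[0,0,0,0,0,0,-1]]]' 
python3 -m pendant '[[[0,0,0.05,0,0,0,-1],[0,0,0.05,0,0,0,-1],[0,0,0.02,0,0,0,-1],[0,0,0,0,0,0,-1],[0,0,0,0,0,0,-1],[0,0,0,0,0,0,-1],[0,0,0,0,0,0,-1],[0,0,0,0,0,0,-1]]]'
```

```text
time_s: 22.75
tcp_pos: [0.6238, 0.0208, 0.0905]
eef_rot: [180.0, -0.0, -78.4]
contact_force: [0.4, 0.1, -1.7]
gripper_width: 0.0336
gripper_force: 25.0
time_s: 23.55
tcp_pos: [0.624, 0.0208, 0.0886]
eef_rot: [-180.0, -0.0, -78.4]
contact_force: [-1.3, -0.5, -1.3]
gripper_width: 0.0337
gripper_force: 25.0
```

```bash
python3 -m pendant '[[[0,0,0.05,0,0,0,-1],[0,0,0.02,0,0,0,-1],[0,0,0,0,0,0,-1],[0,0,0,0,0,0,-1],[0,0,0,0,0,0,-1],[0,0,0,0,0,0,-1],[0,0,0,0,0,0,-1],[0,0,0,0,0,0,-1]]]'
```

```text
time_s: 24.35
tcp_pos: [0.6241, 0.0208, 0.0879]
eef_rot: [-180.0, -0.0, -78.3]
contact_force: [-2.3, 0.4, 5.0]
gripper_width: 0.0338
gripper_force: 25.0
```

It's seated (+5 N from the floor). I'll release and lift clear.

```bash
python3 -m pendant '[[[0,0,0,0,0,0,1],[0,0,0,0,0,0,1],[0,0,0,0,0,0,1],[0,0,0,0,0,0,1],[0,0,0,0,0,0,1],[0,0,0,0,0,0,1],[0,0,-0.5,0,0,0,1],[0,0,-1,0,0,0,1]]]' 
python3 -m pendant '[[[0,0,-1,0,0,0,1],[0,0,-1,0,0,0,1],[0,0,-1,0,0,0,1],[0,0,-1,0,0,0,1],[0,0,-1,0,0,0,1],[0,0,-1,0,0,0,1],[0,0,-0.5,0,0,0,1],[0,0,0,0,0,0,1]]]' 
python3 -c "
from h import *
go(.541,-.133,.25,-78.4)"
```

```text
time_s: 25.15
tcp_pos: [0.623, 0.0206, 0.1165]
eef_rot: [179.8, -0.0, -78.4]
contact_force: [1.2, 1.1, 0.9]
gripper_width: 0.0869
gripper_force: 0.0
time_s: 25.95
tcp_pos: [0.6246, 0.0209, 0.2492]
eef_rot: [-179.8, 0.0, -78.3]
contact_force: [0.0, 0.6, -1.0]
gripper_width: 0.0877
gripper_force: 0.0
units xyz [ 6.693  5.651 -0.06 ] turn 0.014
t 25.95 [0.6246 0.0209 0.2492] [-1.7981e+02  1.0000e-02 -7.8340e+01] F [ 0.   0.6 -1. ] w 0.0877 0.0
```

```bash
python3 -m pendant '[[[0.9,0.8,0,0,0,0,0],[0.9,0.8,0,0,0,0,0],[0.9,0.8,0,0,0,0,0],[0.9,0.8,0,0,0,0,0],[0.9,0.8,0,0,0,0,0],[0.9,0.8,0,0,0,0,0],[0.9,0.8,0,0,0,0,0],[0.4,0,0,0,0,0,0]]]' >/dev/null
python3 -m pendant '[[[0,0,0,0,0,0,0],[0,0,0,0,0,0,0],[0,0,0,0,0,0,0],[0,0,0,0,0,0,0],[0,0,0,0,0,0,0],[0,0,0,0,0,0,0],[0,0,0,0,0,0,0],[0,0,0,0,0,0,0]]]'
python3 - <<'E'
from h import *
c=cap('wrist')
a=cv2.resize(c['frame'][0:200,200:460],(780,600),interpolation=cv2.INTER_CUBIC)
cv2.imwrite('pics/w4.png',cv2.convertScaleAbs(a,alpha=1.6,beta=15))
E
```

```text
time_s: 27.55
tcp_pos: [0.5414, -0.1329, 0.2471]
eef_rot: [180.0, 0.0, -78.3]
contact_force: [-0.4, 0.3, -0.8]
gripper_width: 0.0437
gripper_force: 0.0
```

View pics/w4.png

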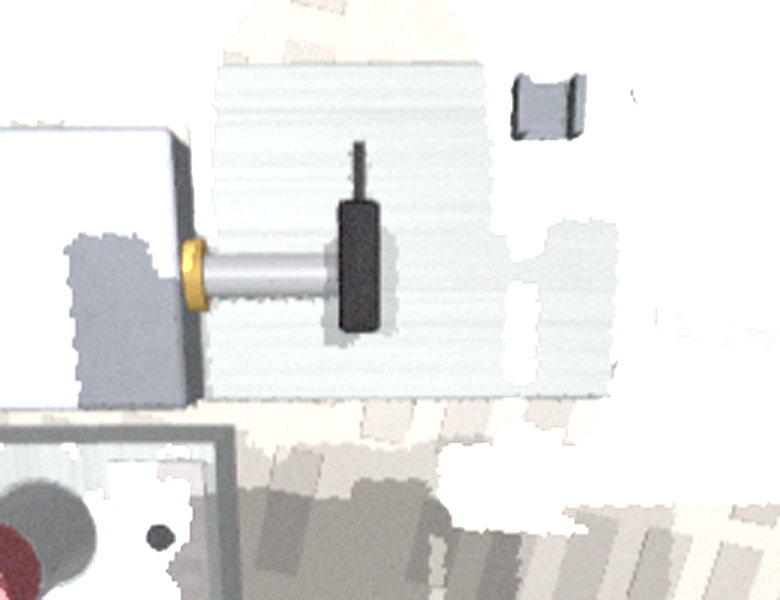

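The handle plate top is at crop (360,266), the pointer tip at (359,143) and the clip's two prongs at about x 517 and 577, y 107. I'll take an intensity and height profile across the clip.

Run:
```python
from h import *
c=np.load('pics/wrist.npz');c=dict(c);Rm=R.from_euler('xyz',c['rot'],degrees=True).as_matrix()
g=cv2.cvtColor(c['frame'],6)
for v in (28,32,36,40,44):
    print(v,[(u,int(g[v,u]),int(1000*world('wrist',u,v,c=c)[2])) for u in range(367,400)])
ang=np.radians(11.6);k=np.array([[np.cos(ang),np.sin(ang)],[-np.sin(ang),np.cos(ang)]])
C=lambda x,y:((x+.5)/3-.5+200,(y+.5)/3-.5)
h=world('wrist',*C(360,266),.096,c=c);pt=world('wrist',*C(359,143),.025,c=c)
print('handle',h,'ptr',pt,'rack frame h->ptr',k@(pt-h)[:2]*1000)
go(h[0],h[1],.075,-78.4)
```

```text
28 [(367, 212, 11), (368, 211, 10), (369, 207, 12), (370, 167, 11), (371, 36, 15), (372, 41, 21), (373, 91, 28), (374, 102, 28), (375, 105, 28), (376, 104, 28), (377, 105, 14), (378, 101, 15), (379, 98, 15), (380, 103, 15), (381, 97, 16), (382, 100, 13), (383, 100, 13), (384, 101, 15), (385, 99, 16), (386, 101, 13), (387, 98, 13), (388, 85, 14), (389, 69, 15), (390, 24, 19), (391, 35, 24), (392, 87, 26), (393, 100, 27), (394, 102, 27), (395, 122, 28), (396, 193, 11), (397, 209, 11), (398, 209, 9), (399, 210, 13)]
32 [(367, 211, 12), (368, 207, 10), (369, 192, 11), (370, 137, 13), (371, 24, 17), (372, 46, 24), (373, 107, 27), (374, 106, 26), (375, 105, 28), (376, 100, 28), (377, 102, 14), (378, 102, 14), (379, 101, 14), (380, 102, 14), (381, 100, 15), (382, 101, 14), (383, 101, 14), (384, 99, 14), (385, 102, 14), (386, 102, 15), (387, 100, 14), (388, 92, 13), (389, 33, 14), (390, 32, 20), (391, 46, 25), (392, 103, 27), (393, 101, 27), (394, 105, 26), (395, 131, 27), (396, 209, 11), (397, 209, 12), (398, 209, 11), (399, 208, 12)]
36 [(367, 205, 12), (368, 192, 12), (369, 179, 14), (370
[... 1071 characters left out ...]
, (372, 53, 23), (373, 55, 23), (374, 61, 24), (375, 73, 23), (376, 101, 14), (377, 102, 14), (378, 102, 13), (379, 102, 14), (380, 106, 15), (381, 102, 14), (382, 105, 14), (383, 104, 14), (384, 102, 16), (385, 103, 14), (386, 103, 14), (387, 101, 14), (388, 73, 16), (389, 27, 16), (390, 39, 24), (391, 50, 21), (392, 59, 24), (393, 74, 24), (394, 140, 12), (395, 203, 10), (396, 207, 10), (397, 206, 11), (398, 207, 11), (399, 206, 10)]
handle [ 0.55934412 -0.2213448   0.096     ] ptr [ 0.56827393 -0.26249565  0.025     ] rack frame h->ptr [  0.47289246 -42.10593732]
units xyz [4.509 0.014 8.609] turn 0.015
t 27.6 [ 0.5414 -0.133   0.2472] [-180.     -0.    -78.34] F [0.6 0.3 0.6] w 0.044 0.0
```

Run:
```python
from h import *
ang=np.radians(11.6);k=np.array([[np.cos(ang),np.sin(ang)],[-np.sin(ang),np.cos(ang)]])
C=lambda x,y:((x+.5)/3-.5+200,(y+.5)/3-.5)
h=world('wrist',*C(360,266),.096);pt=world('wrist',*C(359,143),.025)
for u,v in [(383.7,32),(383.6,36),(383.4,40)]:
    m=world('wrist',u,v,.028);print(m.round(4),'vs ptr',(k@(m-pt)[:2]*1000).round(2),'vs handle',(k@(m-h)[:2]*1000).round(2))
i=world('wrist',376.6,36,.028);j=world('wrist',391,36,.028);print('gap',np.linalg.norm(i-j))
```

```text
[ 0.5079 -0.2887  0.028 ] vs ptr [-64.45 -13.56] vs handle [-63.98 -55.67]
[ 0.507  -0.2852  0.028 ] vs ptr [-64.57  -9.95] vs handle [-64.09 -52.05]
[ 0.5063 -0.2817  0.028 ] vs ptr [-64.58  -6.31] vs handle [-64.11 -48.42]
gap 0.01446386821217346
```

The mark is 64.3 mm along rack -x from the shut pointer. Measured gap is 14.5 mm against the 15 mm given. I'll grip the handle.

```bash
python3 -m pendant '[[[0.9,0,0,0,0,0,0],[0.9,0,0,0,0,0,0],[0.9,-0.01,0,0,0,0,0],[0.9,-0.01,0,0,0,0,0],[0.9,0,0.6,0,0,0,0],[0,0,1,0,0,0,0],[0,0,1,0,0,0,0],[0,0,1,0,0,0,0]]]' >/dev/null
python3 -m pendant '[[[0,0,1,0,0,0,0],[0,0,1,0,0,0,0],[0,0,1,0,0,0,0],[0,0,1,0,0,0,0],[0,0,0.7,0,0,0,0],[0,0,0.3,0,0,0,0],[0,0,0,0,0,0,0],[0,0,0,0,0,0,0]]]'
python3 -m pendant '[[[0,0,0,0,0,0,-1],[0,0,0,0,0,0,-1],[0,0,0,0,0,0,-1],[0,0,0,0,0,0,-1],[0,0,0,0,0,0,-1],[0,0,0,0,0,0,-1],[0,0,0,0,0,0,-1],[0,0,0,0,0,0,-1]]]' 50
python3 -c "
from h import *
go(.5593-.063,-.2213-.01293,.075,-78.4)"
```

```text
time_s: 29.2
tcp_pos: [0.5605, -0.2212, 0.0759]
eef_rot: [-180.0, -0.0, -78.3]
contact_force: [-0.1, 0.3, -0.5]
gripper_width: 0.0433
gripper_force: 0.0
time_s: 30.0
tcp_pos: [0.5606, -0.221, 0.0754]
eef_rot: [-179.9, -0.0, -78.3]
contact_force: [3.1, 1.6, 0.9]
gripper_width: 0.0117
gripper_force: 50.0
units xyz [-0.004  3.281  0.017] turn 0.02
t 30.0 [ 0.5606 -0.221   0.0754] [-1.7994e+02 -2.0000e-02 -7.8320e+01] F [3.1 1.6 0.9] w 0.0117 50.0
```

```bash
python3 -m pendant '[[[0,0.2,0,0,0,0,-1],[0,0.4,0,0,0,0,-1],[0,0.5,0,0,0,0,-1],[0,0.5,0,0,0,0,-1],[0,0.5,0,0,0,0,-1],[0,0.5,0,0,0,0,-1],[0,0.4,0,0,0,0,-1],[0,0.2,0,0,0,0,-1]]]'
python3 -m pendant '[[[0,0,0,0,0,0,-1],[0,0,0,0,0,0,-1],[0,0,0,0,0,0,-1],[0,0,0,0,0,0,-1],[0,0,0,0,0,0,-1],[0,0,0,0,0,0,-1],[0,0,0,0,0,0,-1],[0,0,0,0,0,0,-1]]]'
python3 - <<'E'
from h import *
c=cap('wrist'); t=cap('top'); s=cap('scene')
a=cv2.resize(c['frame'][40:190,220:420],(800,600),interpolation=cv2.INTER_CUBIC)
cv2.imwrite('pics/w5.png',cv2.convertScaleAbs(a,alpha=1.5,beta=20))
go(.5593-.063,-.2213-.01293,.075,-78.4)
E
```

```text
time_s: 30.8
tcp_pos: [0.5, -0.2339, 0.0755]
eef_rot: [-179.7, -0.1, -78.3]
contact_force: [13.3, 1.4, -9.0]
gripper_width: 0.0119
gripper_force: 50.0
time_s: 31.6
tcp_pos: [0.5003, -0.2338, 0.0755]
eef_rot: [-179.7, -0.1, -78.3]
contact_force: [11.1, 2.5, -6.5]
gripper_width: 0.0122
gripper_force: 50.0
units xyz [-0.02   0.2    0.021] turn 0.026
t 31.75 [ 0.5003 -0.2338  0.0754] [-1.7972e+02 -8.0000e-02 -7.8300e+01] F [11.6  2.9 -6.9] w 0.0119 50.0
```

View pics/w5.png

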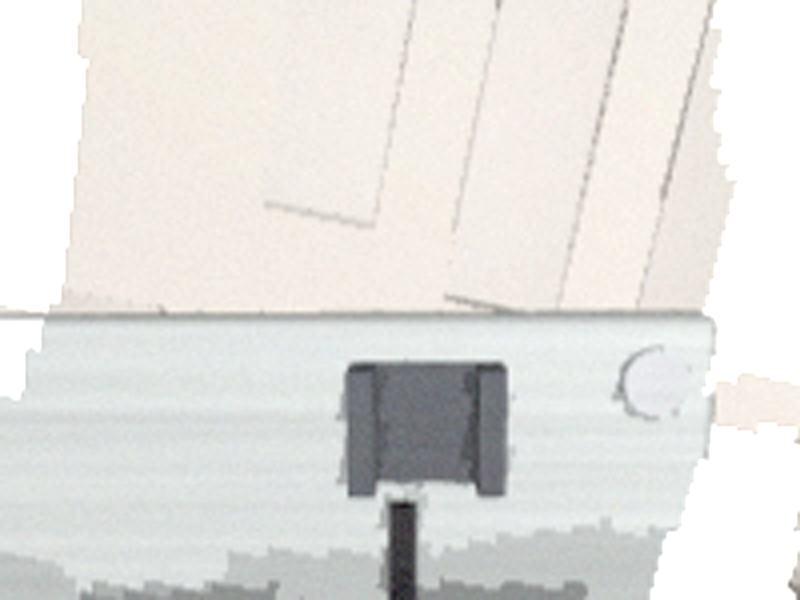

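The pointer is at x≈403.5, while the prongs' inner edges are at 375 and 477 (midpoint about 426.5). At 0.147 mm/px it needs another 3.4 mm, which is 0.17 units.

```bash
python3 -m pendant '[[[0,0.1,0,0,0,0,-1],[0,0.07,0,0,0,0,-1],[0,0,0,0,0,0,-1],[0,0,0,0,0,0,-1],[0,0,0,0,0,0,-1],[0,0,0,0,0,0,-1],[0,0,0,0,0,0,-1],[0,0,0,0,0,0,-1]]]'
python3 - <<'E'
from h import *
c=cap('wrist');g=cv2.cvtColor(c['frame'],6)
for v in (150,155,168,174,180): print(v,[(u,int(g[v,u])) for u in range(298,354)])
t=np.load('pics/top.npz')['frame']
a=cv2.resize(t[135:270,180:420],(480,270),interpolation=cv2.INTER_CUBIC)
b=cv2.resize(c['frame'][125:190,270:390],(480,260),interpolation=cv2.INTER_CUBIC)
cv2.imwrite('pics/fin.png',cv2.convertScaleAbs(np.vstack([a,b]),alpha=1.4,beta=10))
E
```

```text
time_s: 32.55
tcp_pos: [0.4971, -0.2345, 0.0755]
eef_rot: [-179.7, -0.1, -78.3]
contact_force: [12.8, 2.8, -7.7]
gripper_width: 0.0119
gripper_force: 50.0
150 [(298, 137), (299, 137), (300, 133), (301, 64), (302, 64), (303, 59), (304, 63), (305, 60), (306, 63), (307, 61), (308, 31), (309, 55), (310, 53), (311, 50), (312, 60), (313, 60), (314, 63), (315, 63), (316, 60), (317, 63), (318, 56), (319, 62), (320, 60), (321, 63), (322, 59), (323, 58), (324, 59), (325, 59), (326, 62), (327, 61), (328, 61), (329, 56), (330, 50), (331, 42), (332, 43), (333, 37), (334, 56), (335, 57), (336, 63), (337, 64), (338, 60), (339, 62), (340, 78), (341, 141), (342, 141), (343, 141), (344, 141), (345, 140), (346, 142), (347, 141), (348, 145), (349, 142), (350, 141), (351, 143), (352, 141), (353, 142)]
155 [(298, 137), (299, 136), (300, 97), (301, 73), (302, 62), (303, 56), (304, 61), (305, 64), (306, 61), (307, 56), (308, 33), (309, 49), (310, 49), (311, 63), (312, 66), (313, 64), (314, 62), (315, 66), (316, 62), (317, 66), (318, 62), (319, 63), (320, 61), (321, 61), (322, 63), (323, 64), (324, 59), (325
[... 1635 characters left out ...]
, 120), (352, 122), (353, 119)]
180 [(298, 118), (299, 116), (300, 119), (301, 116), (302, 118), (303, 117), (304, 118), (305, 119), (306, 116), (307, 118), (308, 115), (309, 120), (310, 119), (311, 117), (312, 116), (313, 118), (314, 117), (315, 117), (316, 102), (317, 49), (318, 30), (319, 22), (320, 23), (321, 22), (322, 15), (323, 44), (324, 99), (325, 117), (326, 119), (327, 117), (328, 118), (329, 117), (330, 117), (331, 118), (332, 119), (333, 119), (334, 117), (335, 117), (336, 117), (337, 117), (338, 119), (339, 118), (340, 119), (341, 118), (342, 117), (343, 117), (344, 119), (345, 118), (346, 116), (347, 118), (348, 118), (349, 117), (350, 118), (351, 120), (352, 120), (353, 119)]
```

View pics/fin.png

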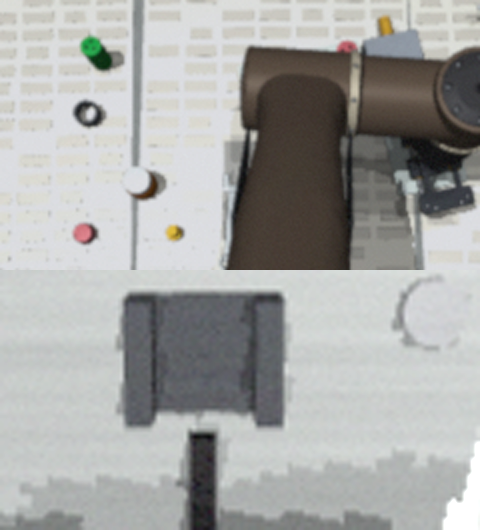

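The pointer (centre 320.2) and prong midpoint (320.4) coincide, and the bystanders in view are where they were. Both tubes bottomed out at the expected heights. I'll hold briefly, check and hand in.

```bash
python3 -m pendant '[[[0,0,0,0,0,0,-1],[0,0,0,0,0,0,-1],[0,0,0,0,0,0,-1],[0,0,0,0,0,0,-1],[0,0,0,0,0,0,-1],[0,0,0,0,0,0,-1],[0,0,0,0,0,0,-1],[0,0,0,0,0,0,-1]]]' && python3 -c "
from h import *
print(r.close_job())"
```

```text
time_s: 33.4
tcp_pos: [0.4971, -0.2345, 0.0754]
eef_rot: [-179.7, -0.1, -78.3]
contact_force: [11.9, 2.3, -7.0]
gripper_width: 0.0118
gripper_force: 50.0
the job is handed in; nothing more can be done
None
```

I handed the job in at 33.4 s: the tall tube is in pocket 1, the short tube is in pocket 2 (both felt to touch the floor, then let go), and the gripper is still holding the slide with its pointer between the prongs at the mark.

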